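# Serve the pickles: clear the caddy, fetch the stand, put back

## Task

The low cedar stand is at the back of the open plywood caddy, behind the tall cedar bento box and the steel food jar: first move the box and the jar out onto the cork side board, both standing upright there, before touching the stand. Then set the stand flat and square inside the raised frame of the lunch tray, and put the pickle dish upright on the middle of the stand. Finally put the bento box and the food jar back upright, each where it stood in the caddy and the box lying across it as before; leave the tea cup and the timer where they are.

Things in the scene. Friction and masses are not known exactly. Their poses are not given: they have to be found in the camera images.
- bento: Closed two-tier cedar bento box with sliding lid, reddish wood with dark seams, 58 mm (its x) by 110 mm (its y), 70 mm tall, about 0.25 kg, loose. Origin: centre of its underside, z up. Starts in the front row of the caddy, left or right, its long side across the caddy. The low stand is close behind it (gap about 10 to 20 mm), so grip it across the 58 mm with the fingertips above the stand's top, 30 mm over the caddy floor.
- jar: Stainless steel thermal food jar, plain cylinder 62 mm across, 90 mm tall with a dark band at 68 mm, about 0.3 kg, loose. Origin: centre of its underside, z up. Starts beside the bento box in the front row of the caddy, in the other place; the stand may be close behind it too, so grip it with the fingertips more than 30 mm above the caddy floor.
- stand: Low cedar stand, like a tiny two-legged stool: flat top 60 mm (its x) by 84 mm (its y), 30 mm tall, legs along its two short edges, two dark grooves in the top, about 0.09 kg, loose. Origin: centre of its underside, z up. Starts in the back (far) row of the caddy, its 84 mm side across the caddy. Gripped across the 60 mm.
- dish: Small white ceramic pickle dish, round, 62 mm across (straight outer side from 16 mm height to the rim), 28 mm tall, foot 48 mm across, open above, wall 4 mm, about 0.1 kg, loose, on the table. Origin: centre of its underside, z up. It, the tea cup and the timer stand in a row nearest the robot, about 110 mm apart, in any order.
- caddy: Fixed plywood caddy, 190 mm deep (its x, pointing away from the robot) by 270 mm wide (its y), floor 6 mm thick, side walls 30 mm tall, far lip 12 mm tall and 8 mm thick, open towards the robot. Origin: underside centre, z up. Front-row places at about 52 mm nearer the robot than the centre and 60 mm left and right of it; the stand's row is about 25 to 31 mm beyond the centre.
- board: Fixed cork side board, the side area, 250 mm (its x) by 130 mm (its y), 12 mm thick, flat; long side roughly pointing away from the robot. Left or right of the caddy, the lunch tray on the other side. Origin: underside centre, z up. Its top is 12 mm above the origin.
- tray: Fixed dark wooden lunch tray, 250 mm (its x) by 140 mm (its y), floor 8 mm thick, edge 12 mm above the table. In its middle a raised rectangular frame of 8 mm wide strips, 5 mm above the floor, with an opening of 104 mm (tray x) by 80 mm (tray y): the stand goes in with its 84 mm side along the 104 mm side. Fingers beside the stand must stay above the strips. Origin: underside centre, under the middle of the frame, z up.
- cup: Terracotta tea cup, 56 mm across, 60 mm tall, open above, loose bystander. Origin: centre of its underside. Not to be moved.
- timer: White kitchen timer, disc 60 mm across with a bar knob on top, 40 mm tall, loose bystander. Origin: centre of its underside. Not to be moved.
Things that resemble listed ones, but are neither listed nor needed, are in the scene too. What is shaped like the jar but pink is not meant.

How it is judged:
By the outcome, as a careful person would: the job done as asked, in the order asked, and still so for the second after the job is handed in, with the robot touching nothing.
It also fails if it takes over 147 s, if anything falls off the work surface, if the arm or the gripper's body presses on something with over 40 N, if the wrist force passes 120 N, or if a joint passes its speed limit or range.

## Robot

A 7-joint arm with a two-finger parallel gripper is mounted at the origin on the work surface. World frame = base frame: x ahead of the robot, y to its left, z up, the work surface at z = 0. Lengths are in m, angles in rad, forces in N, time in s.
With the tool pointing down it reaches from about 0.425 to 0.95 m from the base axis. Payload 4.7 kg.
Tool frame: the origin (TCP) lies between the finger pads; the fingertips stand 25 mm ahead of it and the grasp point (between the pads) lies 6 mm ahead of it; z points along the fingers, y is the line along which they close (so a half turn about z gives the same grasp; the last joint's range is limited). The gripper opens to 85 mm and grips with 20 to 120 N. Pads are 22 mm wide; open, the fingers measure 114 mm over their backs; the gripper's body (76 mm by 85 mm) begins 54 mm behind the grasp point. The pads swing forward as they close: fully open they stand 13 mm farther back than shut.
Start: joints at [-1.301, 0.469, -0.049, 1.532, 0.024, 1.141, -0.082], TCP at [0.199, 0.645, 0.256] pointing down, gripper open.
Joint ranges: [-2.59, 2.59], [-0.33, 1.99], [-1.39, 1.29], [0.1, 2.45], [-1.04, 4.18], [0.21, 1.99], [-2.66, 2.66]. Speed limits (rad/s): [2.57, 2.57, 3.14, 3.14, 3.14, 3.14, 3.14].

## Interface

Orientations are given as a 3x3 rotation matrix whose columns are the frame's x, y, z axes.
In Python, from rig import * gives the robot as it stands. Calls block until the motion is done:
- movep(position, orientation): joint-space move of the TCP to a pose.
- move_l(position, attitude=None, feed=0.15, until_force=None): straight line of the TCP; attitude=None keeps the orientation; feed is the mean speed in m/s. With until_force (N) it stops when the force on the tool has changed by that much, and returns True; else False.
- move_joints(angles): joint-space move.
- command_gripper(opening, newtons=None): finger opening in m; newtons is the grip in N (None keeps the last); returns when the fingers have stopped.
- sleep(seconds).
- inverse_kinematics(position, orientation): joint angles nearest the present ones, or None.
- sense(): the state.
- camera(name): name is "side" or "top"; returns (picture, depth): 400x640x3 uint8, red, green, blue; 400x640 float32, m along the optical axis (not along the pixel's ray), 0 where there is no reading.
- camera_params(name): a dict with "K" (3x3 intrinsics, pixels), "position" and "rotation" of the camera in the world. Camera axes: x right, y down, z forward; pixel columns grow to the right and rows downward; lengths in m; the calibration is good to about 2 mm. A picture is of the moment at which its call begins. camera_params takes no time and is no camera call.
A pose or a line that the arm cannot do raises Unreachable and nothing moves.
- finish_job(): hands the job in; it is judged then, once.
The state is a dict: "time_s": time; "joint_pos": joint angles; "qd": joint speeds; "joint_efforts": joint torques, N m; "position": TCP position; "tcp_rot": TCP orientation; "wrist_force": force on the tool from outside, world axes, zero at the start; "ft_torque": the same for the moment, N m; "finger_gap": finger opening in m; "gripper_force": force on a finger pad.
Only numpy, scipy, OpenCV 4.12 (cv2) and the standard library are available. Lean on these libraries where they do the work, as an engineer would, in place of code of your own. Each camera call takes 0.05 s, during which the arm holds its last target. There are 200 camera calls.

## Working session

There is one attempt and no reset: what is moved stays moved. The work goes in short steps, each a Python script; the robot and the scene stay as the last script left them, time stands still between calls to the robot, and variables do not carry over. Pictures are saved under pics/ and viewed, at most 14 in all, crops included, and the job is handed in when it is done.

```bash
ls; mkdir -p pics; python3 - <<'E'
from rig import *
import cv2,numpy as np
for n in("top","side"):
    p,d=camera(n); np.savez(f"pics/{n}0.npz",p=p,d=d,**camera_params(n)); cv2.imwrite(f"pics/{n}0.png",p[...,::-1])
    c=camera_params(n);print(n,c["K"].tolist(),np.round(c["position"],3),np.round(c["rotation"],3).tolist(),(d==0).mean())
s=sense();print(s["time_s"],s["tcp_rot"],s["finger_gap"])
E
```

```text
pics
top [[428.54882486763, 0.0, 330.8694076818777], [0.0, 428.54882486763, 189.10340429327613], [0.0, 0.0, 1.0]] [0.559 0.006 1.139] [[-0.003, -0.998, 0.055], [-1.0, 0.003, 0.0], [-0.001, -0.055, -0.998]] 0.00414453125
side [[386.652855769225, 0.0, 315.67111283672455], [0.0, 386.652855769225, 198.9545300117017], [0.0, 0.0, 1.0]] [ 0.244 -0.623  0.491] [[0.87, -0.247, 0.426], [-0.492, -0.478, 0.728], [0.024, -0.843, -0.537]] 0.0040703125
0.1 [[-9.55709428e-01  2.94311541e-01 -4.54803499e-04]
 [ 2.94311883e-01  9.55707879e-01 -1.72227288e-03]
 [-7.22254973e-05 -1.77984650e-03 -9.99998413e-01]] 0.08521484374416688
```

View pics/top0.png

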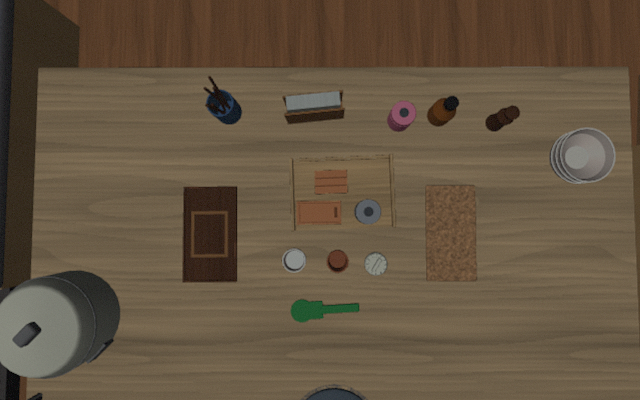

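View pics/side0.png

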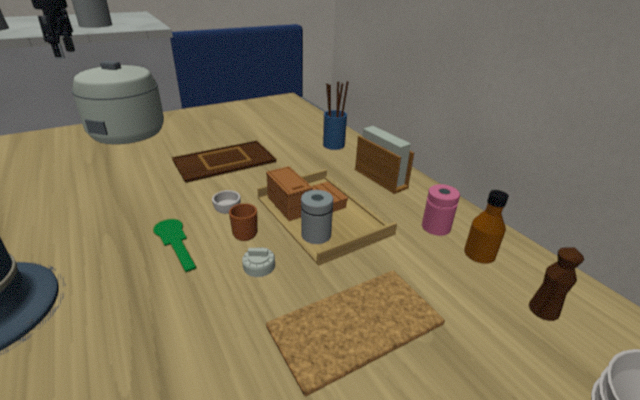

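Top view: bento (319,212), jar (369,211), stand (331,181), caddy (343,193), tray at left (210,234) and board at right (451,232). The front row holds white round things at (293,260) and (376,264), and the cup at (338,260). Things that could be mistaken: pink jar (403,115), stacked bowls (582,157), and timer versus dish. The side view shows (227,201) is hollow, so it is the dish, and (258,262) has a bar, so it is the timer.

```bash
cat > h.py <<'E'
import cv2,numpy as np
def cloud(p,d,c):
    v,u=np.indices(d.shape); K=c["K"]
    P=np.stack([(u-K[0,2])/K[0,0]*d,(v-K[1,2])/K[1,1]*d,d],-1)@np.asarray(c["rotation"]).T+c["position"]
    P[d==0]=np.nan; return P
def proj(w,c):
    q=np.asarray(c["K"])@(np.asarray(c["rotation"]).T@(np.asarray(w)-c["position"])); return q[:2]/q[2]
def rect(P,x0,x1,y0,y1,z0,z1):
    Q=P.reshape(-1,3); m=(Q>[x0,y0,z0]).all(1)&(Q<[x1,y1,z1]).all(1); Q=Q[m]
    if len(Q)<8: return None
    (c,s,a)=cv2.minAreaRect((Q[:,:2]*1000).astype(np.float32))
    return len(Q),np.round(c,1),np.round(s,1),round(a,1),"z",np.round(np.percentile(Q[:,2],[5,50,95])*1000,1)
E
cat > m.py <<'E'
from h import *
T=dict(np.load("pics/top0.npz"));S=dict(np.load("pics/side0.npz"))
PT=cloud(T["p"],T["d"],T);PS=cloud(S["p"],S["d"],S)
for n,(u,v) in dict(bento=(319,212),jar=(369,211),stand=(331,181),floor=(370,180),tray=(210,234),board=(451,232),dish=(293,260),cup=(338,260),timer=(376,264),cooker=(60,330),green=(310,310),holder=(315,105)).items(): print(n,np.round(PT[v,u]*1000))
for n,(u,v) in dict(bento=(288,178),jar=(317,198),standtop=(328,192),board=(355,325),dish=(226,202),tray=(225,160),gr=(55,30),cooker=(110,75)).items(): print("side",n,np.round(PS[v,u]*1000))
print(proj([.199,.645,.256],S),proj([.199,.645,.256],T))
p=cv2.resize(T["p"][145:285,180:490],None,fx=2.58,fy=2.58,interpolation=cv2.INTER_CUBIC)
cv2.imwrite("pics/crop1.png",p[...,::-1])
E
python3 m.py
```

```text
bento [561.  36.  75.]
jar [563. -86.  97.]
stand [640.   6.  35.]
floor [645. -97.   5.]
tray [504. 325.   9.]
board [ 507. -307.   13.]
dish [435. 107.   5.]
cup [435. -11.   7.]
timer [ 428. -107.   41.]
cooker [305. 600. 187.]
green [305.  62.   4.]
holder [817.  44. 123.]
side bento [562.  41.  76.]
side jar [560. -88.  97.]
side standtop [591. -78.  97.]
side board [ 501. -315.   13.]
side dish [440. 114.   8.]
side tray [503. 312.  11.]
side gr [193. 604. 312.]
side cooker [290. 603. 191.]
[64.54701893 49.99723782] [ 14.22625991 392.91224382]
```

View pics/crop1.png

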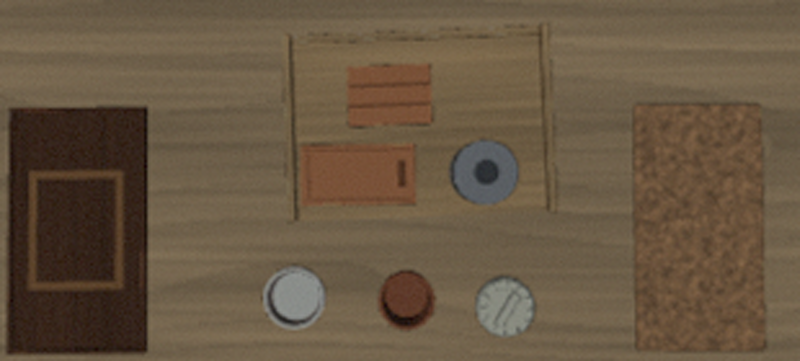

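The crop confirms it: bento (358,174), notch end right. Steel jar (486,171), stand with two grooves (390,95), open dish (294,298), cup (407,298), timer with bar (505,306), frame (76,230). Heights from both views agree with the text. Now fit the outlines.

```bash
cat > m2.py <<'E'
from h import *
import sys
def load(n): return dict(np.load(f"pics/{n}.npz"))
T=load("top0");S=load("side0")
B=dict(bento=(.50,.62,-.035,.12,.071,.082),jar=(.5,.62,-.14,-.04,.089,.102),stand=(.60,.69,-.06,.07,.031,.042),
 dishrim=(.38,.49,.06,.16,.0235,.034),cup=(.38,.49,-.06,.05,.055,.066),timer=(.38,.49,-.16,-.06,.02,.045),board=(.35,.65,-.42,-.2,.0095,.018),
 traybox=(.35,.65,.2,.45,.0095,.02),caddy=(.45,.75,-.2,.2,.026,.045))
for n,b in B.items():
    for P in (cloud(T["p"],T["d"],T),cloud(S["p"],S["d"],S)): print(n,rect(P,*b))
P=cloud(T["p"],T["d"],T)
# frame: colour (lighter strips) inside the tray
hsv=cv2.cvtColor(T["p"],cv2.COLOR_RGB2GRAY); 
for nm,D in(("top",T),("side",S)):
    P=cloud(D["p"],D["d"],D); g=cv2.cvtColor(D["p"],cv2.COLOR_RGB2GRAY).astype(float)
    m=(np.abs(P[...,0]-.504)<.09)&(np.abs(P[...,1]-.32)<.055); t=(g[m].min()+g[m].max())/2
    Q=P[m&(g>t)]; print("frame",nm,len(Q),t,cv2.minAreaRect((Q[:,:2]*1000).astype(np.float32)))
# caddy walls: near side and floor extents
for nm,D in(("top",T),("side",S)):
    P=cloud(D["p"],D["d"],D)
    for y0,y1 in((.04,.14),(-.18,-.1)): print("wall",nm,rect(P,.45,.75,y0 if y0<0 else .09,y1,.024,.04))
    print("lip",nm,rect(P,.68,.75,-.13,.1,.009,.024))
E
python3 m2.py
```

```text
bento (1059, array([559.4,  39. ]), array([109.3,  57. ]), 89.8, 'z', array([73. , 76.1, 79.5]))
bento (787, array([559.8,  36.9]), array([ 60. , 111.8]), 0.9, 'z', array([72.8, 77.2, 78.4]))
jar (497, array([560.1, -82.3]), array([60.7, 58.4]), 89.9, 'z', array([92.7, 96. , 99.4]))
jar (523, array([561.3, -85.8]), array([59.4, 59.5]), 30.5, 'z', array([91.1, 97. , 98.2]))
stand (742, array([639.2,   9. ]), array([82.8, 59.8]), 89.9, 'z', array([33.2, 36.2, 39.6]))
stand (332, array([644.8,   7.1]), array([50.5, 85.9]), 2.0, 'z', array([33.2, 37.4, 38.6]))
dishrim (122, array([436.3, 103.8]), array([59.4, 59.7]), 0.6, 'z', array([24.5, 28.2, 31.9]))
dishrim (183, array([436.8, 101.4]), array([62.3, 59.1]), 71.6, 'z', array([24.3, 27.9, 30. ]))
cup (115, array([436.9,  -6.6]), array([52.5, 52.8]), 89.9, 'z', array([56.4, 60.2, 63.4]))
cup (210, array([437.3, -10.2]), array([55. , 52.5]), 68.4, 'z', array([55.5, 59.8, 61.7]))
timer (353, array([ 425.9, -107.9]), array([54.6, 56.7]), 90.0, 'z', array([20.7, 25.1, 40.4]))
timer (545, array([ 426.3, -111.2]), array([55.3, 54.2]), 15.4, 'z
[... 757 characters left out ...]
506.49114990234375, 324.1776428222656), (125.22283172607422, 100.51383972167969), 0.026374250650405884)
wall top (267, array([574.7, 104.3]), array([ 38.1, 251.9]), 86.5, 'z', array([25.7, 29.3, 33.5]))
wall top (246, array([ 578.5, -146. ]), array([ 40.9, 262.1]), 81.5, 'z', array([25. , 29.8, 33.5]))
lip top (304, array([695.2, -14.9]), array([227.6,  26.7]), 89.9, 'z', array([ 9.3, 11.7, 15.7]))
wall side (179, array([575. , 104.2]), array([ 35.7, 251.6]), 87.0, 'z', array([24.5, 29.2, 32.3]))
wall side (568, array([ 616.7, -128.2]), array([188.3,  61.3]), 1.9, 'z', array([24.9, 30.4, 36.3]))
lip side (297, array([693.6, -14.4]), array([ 30.4, 227.4]), 1.7, 'z', array([ 9.3, 12.8, 14.6]))
```

```bash
cat > r.py <<'E'
from rig import *
from h import *
def R(yaw):  # tool down, tool y along world direction yaw+0 (deg) 
    a=np.radians(yaw); y=np.array([np.cos(a),np.sin(a),0]); z=np.array([0,0,-1.]); return np.stack([np.cross(y,z),y,z],1)
def st(m=""):
    s=sense(); print(m,"t",round(s["time_s"],1),"p",np.round(np.array(s["position"])*1000,1),"gap",round(s["finger_gap"]*1000,1),"F",np.round(s["wrist_force"],1),"pad",np.round(s["gripper_force"],1)); return s
E
python3 - <<'E'
from r import *
for n,p,ys in(("bento",(.56,.038,.07),(0,180)),("jar",(.56,-.084,.075),(0,180)),("stand",(.639,.008,.05),(0,180)),("board",(.56,-.307,.07),(0,180)),("board2",(.45,-.307,.07),(0,180)),("tray",(.504,.325,.05),(90,-90)),("dish",(.4365,.1025,.04),(0,180,90,-90))):
    for y in ys:
        for z in(0,.12):
            q=inverse_kinematics((p[0],p[1],p[2]+z),R(y)); print(n,y,None if q is None else np.round(q,2))
s=sense(); p=s["position"]; st()
move_l([p[0],p[1],.33]); movep([.44,-.307,.14],R(180)); command_gripper(.06); st()
print(move_l([.44,-.307,.02],feed=.06,until_force=4)); st(); move_l([.44,-.307,.12]); command_gripper(.085); st()
E
```

```text
bento 0 [-0.47  0.55  0.43  1.98 -0.36  0.68  0.19]
bento 0 [-0.56  0.38  0.54  1.9  -0.25  0.92  0.1 ]
bento 180 [ 0.66  0.88 -1.18  1.92  0.96  1.06  2.19]
bento 180 [ 0.68  0.64 -1.18  1.83  0.66  1.12  2.41]
jar 0 [-0.37  0.58  0.59  1.98 -0.48  0.72  0.52]
jar 0 [-0.49  0.43  0.75  1.9  -0.35  0.95  0.42]
jar 180 [-0.67  0.82  1.11  1.99 -0.93  0.95 -2.22]
jar 180 [-0.71  0.58  1.12  1.9  -0.6   1.05 -2.48]
stand 0 [-0.42  0.69  0.49  1.81 -0.45  0.76  0.3 ]
stand 0 [-0.48  0.54  0.57  1.74 -0.34  0.96  0.22]
stand 180 [-0.76  0.96  1.1   1.83 -1.01  1.04 -2.39]
stand 180 [-0.78  0.75  1.11  1.75 -0.74  1.12 -2.57]
board 0 [-0.1   0.75  0.79  1.81 -0.69  0.88  1.02]
board 0 [-0.09  0.57  0.77  1.73 -0.45  1.03  0.83]
board 180 [-0.25  0.92  1.1   1.82 -0.96  1.05 -1.9 ]
board 180 [-0.27  0.72  1.11  1.74 -0.7   1.15 -2.09]
board2 0 [-0.01  0.6   0.72  2.03 -0.6   0.72  1.08]
board2 0 [-0.17  0.45  0.92  1.95 -0.44  0.95  0.96]
board2 180 [-0.24  0.8   1.11  2.04 -0.94  0.92 -1.75]
board2 180 [-0.29  0.54  1.12  1.96 -0.58  1.01 -2.04]
tray 90 [-0.63  0.59 -0.01  1.88  0.01  0.67
[... 157 characters left out ...]
3 -1.89]
dish 0 [-0.57  0.46  0.3   2.25 -0.29  0.47 -0.03]
dish 0 [-0.72  0.23  0.46  2.17 -0.15  0.76 -0.16]
dish 180 [-0.16  0.45 -0.2   2.23  0.19  0.48  2.63]
dish 180 [ 0.62  0.47 -1.17  2.11  0.55  0.92  2.28]
dish 90 [-0.4   0.44  0.09  2.24 -0.09  0.46  1.33]
dish 90 [-0.53  0.22  0.24  2.16 -0.08  0.76  1.33]
dish -90 [-0.78  0.5   0.57  2.26 -0.56  0.52 -1.34]
dish -90 [-0.92  0.26  0.7   2.18 -0.24  0.77 -1.63]
 t 0.1 p [198.5 644.6 255.4] gap 85.2 F [-0.1 -0.1 -0.5] pad 0.0
 t 4.6 p [ 440.1 -306.9  140. ] gap 60.0 F [-0.7 -0.3 -0.6] pad 0.0
True
 t 6.2 p [ 439.9 -307.1   32. ] gap 60.3 F [-1.4  2.2  7.2] pad 3.6
 t 7.3 p [ 439.8 -307.   119.6] gap 85.4 F [ 0.9  0.3 -0.6] pad 0.0
```

Tips stand 19.5 mm ahead of the TCP at 60 mm opening. Now bento and jar to the board.

```bash
cat >> r.py <<'E'
UP=.21
def pick(x,y,z,yaw,n=40,opening=.085):
    movep([x,y,UP],R(yaw)); command_gripper(opening); move_l([x,y,z],feed=.2); command_gripper(.0,n); s=st("grip")
    move_l([x,y,UP],feed=.2); s=st("lift"); return s
def place(x,y,z,yaw,open_to=.085,clear=None):
    movep([x,y,UP],R(yaw)); move_l([x,y,z+.012],feed=.2); sleep(.15)
    h=move_l([x,y,z-.003],feed=.03,until_force=4); st(f"down {h}"); command_gripper(open_to); move_l([x,y,UP],feed=.2); st("off")
E
python3 - <<'E'
from r import *
movep([.5,-.2,.21],R(0))
pick(.5596,.038,.063,.9)
place(.56,-.307,.0695,0)
pick(.5607,-.084,.064,0)
place(.45,-.307,.0705,0)
movep([.56,.15,.3],R(0))
for n in("top","side"):
    p,d=camera(n); np.savez(f"pics/{n}1.npz",p=p,d=d,**camera_params(n))
    cv2.imwrite(f"pics/{n}1.png",p[...,::-1])
T,S=[dict(np.load(f"pics/{n}1.npz")) for n in("top","side")]
for P in (cloud(T["p"],T["d"],T),cloud(S["p"],S["d"],S)):
    print("bento",rect(P,.5,.65,-.4,-.2,.078,.088)); print("jar",rect(P,.38,.5,-.4,-.2,.095,.107)); print("stand",rect(P,.60,.69,-.06,.07,.031,.042))
E
```

```text
grip t 11.8 p [560.7  38.1  64.4] gap 57.6 F [ 0.6 -0.2  6.3] pad 44.5
lift t 12.6 p [558.3  38.  208.4] gap 56.9 F [-0.6 -0.2 -3.9] pad 43.5
down True t 15.3 p [ 560.2 -307.1   70.2] gap 57.3 F [-0.3  0.7  3.7] pad 44.7
off t 16.6 p [ 559.3 -306.5  208.8] gap 85.0 F [ 0.4  0.4 -0.5] pad 0.0
grip t 18.9 p [561.9 -84.1  65.8] gap 61.1 F [-0.3 -0.6  5.7] pad 43.1
lift t 19.8 p [559.6 -83.7 208.7] gap 61.0 F [-0.1 -0.3 -2.4] pad 44.0
down True t 22.1 p [ 450.2 -307.1   71.8] gap 61.5 F [-1.6  0.9  5.7] pad 44.7
off t 23.3 p [ 449.4 -306.4  209. ] gap 84.9 F [-0.9  0.3 -0.7] pad 0.0
bento (1057, array([ 558.2, -306. ]), array([110.9,  56.7]), 89.8, 'z', array([79.3, 82.1, 85.3]))
jar (524, array([ 447.7, -304.6]), array([60.5, 60.4]), 89.0, 'z', array([ 98.6, 102.3, 105.3]))
stand (741, array([639.2,   9. ]), array([82.8, 60. ]), 89.7, 'z', array([33. , 36.2, 39.8]))
bento (2128, array([ 559.7, -308. ]), array([ 58.9, 110.8]), 0.3, 'z', array([80.8, 83. , 84.2]))
jar (1306, array([ 449.3, -308.6]), array([59.3, 60.6]), 78.7, 'z', array([ 98. , 102.7, 104. ]))
stand (617, array([639. ,   7.2]), array([61.3, 87.8]), 1.6, 'z', array([32.9, 37.2, 38.6]))
```

```bash
python3 - <<'E'
from r import *
pick(.640,.008,.035,1.5,30)
place(.505,.325,.0375,90.3)
movep([.5,.1,.3],R(90))
T,S=[(lambda p,d,c:dict(p=p,d=d,**c))(*camera(n),camera_params(n)) for n in("top","side")]
for D in(T,S):
    P=cloud(D["p"],D["d"],D); print("stand",rect(P,.42,.58,.25,.4,.033,.046)); print("dish",rect(P,.38,.49,.06,.16,.0235,.034))
a=cv2.resize(T["p"][175:295,170:260],None,fx=4.4,fy=4.4,interpolation=cv2.INTER_CUBIC);b=cv2.resize(S["p"][120:200,160:300],None,fx=2.8,fy=2.8,interpolation=cv2.INTER_CUBIC)
b=np.vstack([b,np.zeros((a.shape[0]-b.shape[0],b.shape[1],3),np.uint8)])
cv2.imwrite("pics/c2.png",np.hstack([a,b])[...,::-1]); st()
E
```

```text
grip t 27.5 p [640.9   8.   36.5] gap 59.4 F [-1.2 -0.2  6.7] pad 33.2
lift t 28.5 p [639.    8.2 208.6] gap 59.3 F [-0.3 -0.6 -0.7] pad 32.5
down True t 31.4 p [505.1 325.1  38.3] gap 59.2 F [-0.3 -0.5  3.7] pad 33.1
off t 32.8 p [504.3 324.5 208.8] gap 85.3 F [-0.5 -0.3 -0.1] pad 0.0
stand (733, array([505.3, 326.3]), array([61.1, 81.8]), 89.8, 'z', array([34.9, 38.2, 41.6]))
dish (36, array([428.8,  82.1]), array([14.7, 51.2]), 71.4, 'z', array([24.2, 28. , 31.4]))
stand (367, array([504.6, 324.2]), array([83.7, 65.5]), 1.5, 'z', array([34.7, 39.2, 40.8]))
dish (187, array([436.7, 101.6]), array([64. , 59.2]), 70.2, 'z', array([23.9, 27.6, 30. ]))
 t 33.8 p [499.7 102.  299. ] gap 84.8 F [0.6 0.5 0.1] pad 0.0
```

View pics/c2.png

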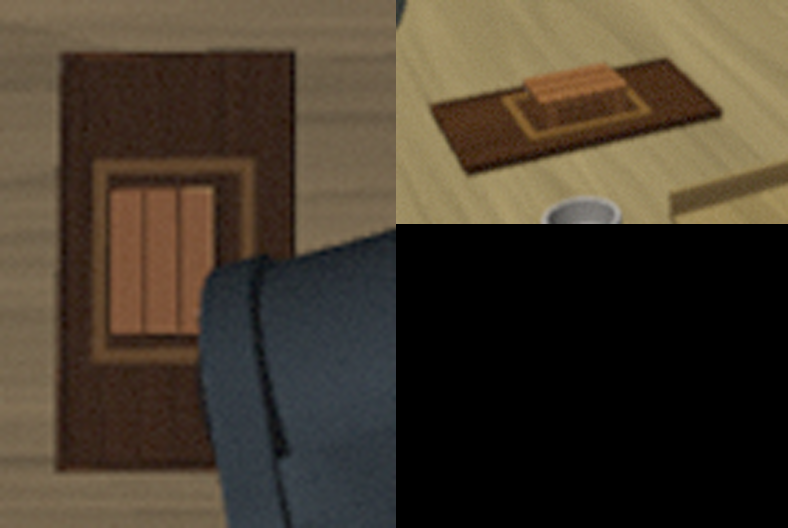

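The stand sits centred in the frame (left gap reads small only from parallax; corrected gaps are about equal). Now the dish, then the box and jar back.

```bash
python3 - <<'E'
from r import *
pick(.4375,.1025,.0245,90,30)
place(.505,.325,.0635,90)
movep([.5,-.1,.3],R(45))
T,S=[(lambda p,d,c:dict(p=p,d=d,**c))(*camera(n),camera_params(n)) for n in("top","side")]
for D in(T,S):
    P=cloud(D["p"],D["d"],D); print("dish",rect(P,.42,.58,.25,.4,.0605,.075)); print("stand",rect(P,.42,.58,.25,.4,.033,.046))
a=cv2.resize(T["p"][175:295,170:260],None,fx=4.4,fy=4.4,interpolation=cv2.INTER_CUBIC);b=cv2.resize(S["p"][120:200,160:300],None,fx=2.8,fy=2.8,interpolation=cv2.INTER_CUBIC)
b=np.vstack([b,np.zeros((a.shape[0]-b.shape[0],b.shape[1],3),np.uint8)])
cv2.imwrite("pics/c3.png",np.hstack([a,b])[...,::-1]); st()
E
```

```text
grip t 36.0 p [438.2 102.7  25.7] gap 59.7 F [-0.6 -0.   6.1] pad 31.5
lift t 37.0 p [436.6 102.2 209. ] gap 60.1 F [ 0.7  0.3 -1.7] pad 32.7
down True t 39.4 p [505.  325.1  63.7] gap 59.9 F [-1.5 -1.1  4.3] pad 33.0
off t 40.6 p [504.3 324.5 208.8] gap 84.9 F [ 0.  -0.3  0.1] pad 0.0
dish (139, array([504.2, 326.4]), array([61.4, 59.8]), 89.2, 'z', array([61.9, 65.3, 69.2]))
stand (550, array([505.4, 326. ]), array([82.4, 60.8]), 0.5, 'z', array([35.3, 40.1, 45.4]))
dish (144, array([503.7, 324.1]), array([60.8, 61.4]), 15.2, 'z', array([60.9, 65.1, 68.3]))
stand (240, array([504.7, 321.3]), array([60.5, 85.1]), 88.5, 'z', array([33.9, 39.2, 44. ]))
 t 42.3 p [500.4 -98.4 299.6] gap 84.9 F [ 0.1  0.5 -0.2] pad 0.0
```

View pics/c3.png

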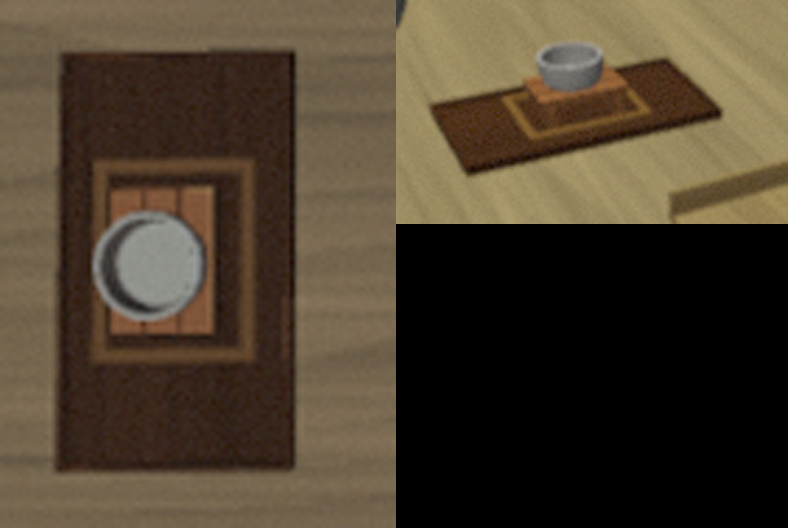

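The dish is upright on the middle of the stand: offset to the left is parallax only, and depth centres agree within about 1 mm. Box and jar go back next.

```bash
python3 - <<'E'
from r import *
pick(.450,-.307,.0705,0)
place(.5615,-.084,.0655,0)
pick(.560,-.307,.0695,0)
place(.5605,.038,.0645,.9)
movep([.45,-.2,.35],R(0)); movep([.2,-.5,.35],R(-45)) if inverse_kinematics([.2,-.5,.35],R(-45)) is not None else 0
for n in("top","side"):
    p,d=camera(n); np.savez(f"pics/{n}0b.npz",p=p,d=d,**camera_params(n)); cv2.imwrite(f"pics/{n}9.png",p[...,::-1])
st()
E
sed -e 's/top0/top0b/;s/side0/side0b/' m2.py > m3.py; python3 m3.py | head -12
```

```text
grip t 44.7 p [ 450.6 -307.4   72.1] gap 61.3 F [-1.   0.7  5.5] pad 42.9
lift t 45.5 p [ 449.2 -306.3  208.9] gap 61.6 F [ 0.6 -0.4 -2.6] pad 44.0
down True t 47.9 p [561.7 -83.8  66.2] gap 61.2 F [-1.9  0.5  6.1] pad 44.6
off t 49.1 p [560.7 -83.7 208.9] gap 85.5 F [-0.2  0.1 -0.2] pad 0.0
grip t 51.5 p [ 560.7 -307.5   71.1] gap 57.3 F [-1.2 -0.3  5.9] pad 45.2
lift t 52.3 p [ 559.  -306.2  208.3] gap 57.5 F [-0.3  0.1 -3.8] pad 44.3
down True t 55.0 p [560.6  38.2  65. ] gap 57.9 F [-0.2  0.1  4.2] pad 45.3
off t 56.3 p [559.6  38.1 208.9] gap 84.8 F [ 0.4  0.6 -0.6] pad 0.0
 t 59.0 p [ 201.8 -499.3  349.7] gap 85.4 F [ 0.6 -0.5 -0.3] pad 0.0
bento (1038, array([559.4,  39. ]), array([109.3,  57. ]), 89.8, 'z', array([73. , 76.3, 79.6]))
bento (778, array([559.7,  36.7]), array([ 59.2, 110.9]), 0.9, 'z', array([72.9, 77.2, 78.5]))
jar (501, array([560.2, -82.2]), array([61.2, 58.4]), 89.6, 'z', array([93.1, 96.2, 99.1]))
jar (525, array([560., -85.]), array([59.7, 59.9]), 30.9, 'z', array([90.8, 96.9, 98.3]))
stand None
stand None
dishrim None
dishrim None
cup (116, array([436.9,  -6.6]), array([52.5, 52.6]), 0.0, 'z', array([56.3, 59.8, 62.8]))
cup (213, array([437.4,  -9.9]), array([55.5, 52.8]), 68.4, 'z', array([55.7, 59.7, 61.9]))
timer (358, array([ 425.5, -106.8]), array([55.9, 53.3]), 26.5, 'z', array([20.7, 24.7, 40.8]))
timer (550, array([ 426.7, -112.4]), array([55.8, 55.2]), 13.5, 'z', array([21.2, 25.9, 40.7]))
```

View pics/top9.png

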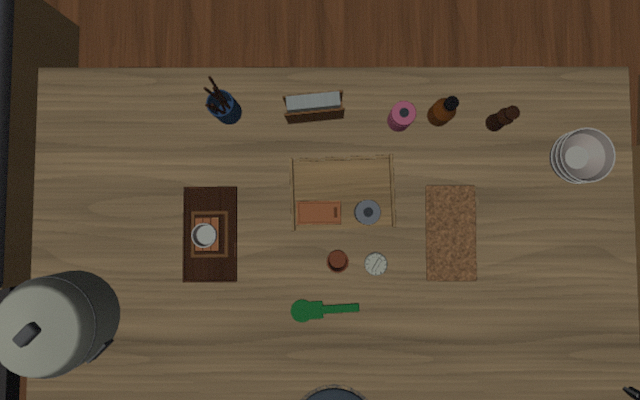

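The final picture shows the bento (319,212) and jar (368,211) back in place, the dish (204,236) on the stand in the frame, cup and timer unmoved, and the arm clear.

```bash
python3 -c "
from rig import *
print(finish_job())"
```

```text
the job is handed in; nothing more can be done
None
```

The job is handed in at about 59 s: the stand is in the tray frame with the dish on its middle, the box and jar are back within about 1 mm of where they stood, and the cup and timer were not touched.

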